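Check-weigh a tin on an arrested beam balance

ROBOT

A 7-joint arm with a two-finger parallel gripper is mounted at the origin on a cart in front of the work surface, level with it; the furniture and walls round the work are solid. World frame = base frame: x ahead of the robot, y to its left, z up, the work surface at z = 0. Lengths are in mm, angles in rad, forces in N, time in s.
With the tool pointing down it reaches from about 425 to 1025 mm from the base axis. Payload 3.6 kg.
Tool frame: the origin (TCP) lies midway between the tips of the shut fingers; the grasp point (between the pads) lies 19 mm behind it; z points along the fingers, y is the line along which they close (so a half turn about z gives the same grasp; the last joint's range is limited). The gripper opens to 85 mm and grips with 20 to 120 N. Pads are 22 mm wide; open, the fingers measure 114 mm over their backs; the gripper's body (76 mm by 85 mm) begins 54 mm behind the grasp point. The pads swing forward as they close: fully open they stand 13 mm farther back than shut.
Start: joints at [-1.385, 0.591, 0.048, 1.609, -0.033, 0.943, -0.034], TCP at [199.517, 697.01, 231.302] pointing down, gripper open.
Joint ranges: [-2.69, 2.69], [-0.47, 2.24], [-1.27, 1.36], [0.19, 2.51], [-1.53, 4.68], [0.08, 2.07], [-3.09, 3.09]. Speed limits (rad/s): [2.57, 2.57, 3.14, 3.14, 3.14, 3.14, 3.14].

INTERFACE

Orientations are given as [roll, pitch, yaw] about the fixed x, y, z axes, in that order (R = Rz(yaw) Ry(pitch) Rx(roll)).
In Python, from bench import env, imaging gives the robot as it stands (env), with the cameras (imaging).
- The arm moves only by the tool jog_arm, called after "Emit:" as name([rows], argument=value, ...), one row to a line, values as JSON. Schema: {"type":"object","properties":{"deltas":{"type":"array","items":{"type":"array","items":{"type":"array","items":{"type":"number"},"minItems":6,"maxItems":6},"minItems":1,"maxItems":8},"minItems":1,"maxItems":1},"jaw":{"type":"number"},"grip_n":{"type":"number"},"only":{"type":"string"},"quiet":{"type":"boolean"},"lines":{"type":"string"}},"required":["deltas"],"additionalProperties":false}. deltas is a list that holds a single list of rows (three levels of brackets), with 1 to 8 rows, each of 6 numbers: dx, dy, dz in normalised numbers (1 is 0.5 m), then a rotation vector rx, ry, rz in a scale on which 1.0 is pi/2 rad; each row is the pose to reach, as a shift and turn from the pose commanded when the call began, along the tool's axes at that moment; what a row does not reach only later rows make up. A row lasts 1/10 s, in which the tool goes at most 50 mm and 0.15 rad, less where a joint would pass 70% of its speed; a pose out of reach is approached as far as the arm can. jaw is the finger opening in mm, set as the call begins (left out keeps the last). The fingers move at their own pace and stop on an object; grip_n is the grip in N (left out, the last holds). Time passes only in rows, so rows that do not move let the fingers close. The tool returns the time, the measured TCP pose, the force, the opening and the grip force at its end. only (a regular expression) keeps the lines of the reply that match it, lines (a string "A,B") keeps lines A to B, and quiet returns only ok. A shift or turn number past 1, either way, is cut back to 1. Input that does not fit is refused with a message, and nothing moves.
- env.observe(): the state, without advancing time (a new reading comes with each control period).
- imaging.grab_frame(name): name is "scene" or "top" or "wrist"; returns a dict with "img" (384x512x3 uint8, red, green, blue), "intrinsics" (3x3 intrinsics, pixels), "origin" and "orientation" of the camera in the world. Camera axes: x right, y down, z forward; pixel columns grow to the right and rows downward; lengths in mm; the calibration is good to about 2 mm. A picture is of the moment at which its call begins. There is no depth.
- env.sign_off(): hands the job in; it is judged then, once.
The state is a dict: "time_s": time; "q": joint angles; "joint_vel": joint speeds; "effort": joint torques, N m; "ee_pos": TCP position; "ee_rot": TCP orientation; "contact_force": force on the tool from outside, world axes, zero at the start; "torque": the same for the moment, N m; "finger_gap": finger opening in mm; "gripper_force": force on a finger pad.
Only numpy, scipy, OpenCV 4.12 (cv2) and the standard library are available. Lean on these libraries where they do the work, as an engineer would, in place of code of your own. Each camera call takes 0.05 s, during which the arm holds its last target. There are 200 camera calls.

TASK

Check-weigh the tin: set it upright on the empty pan of the balance while the beam is arrested, swing the arrest lever under the canopy gently all the way over to free the beam and let it settle, then swing the lever fully back home before touching the tin again. If the tin's side sank (at least as heavy as the counterweight) stand it on the flat board, if its side rose (too light) stand it in the rimmed tray; leave the empty balance arrested, set the tin down without dropping it, do not force the balance, and do not disturb the other things.

Things in the scene. Friction and masses are not known exactly. Their poses are not given: they have to be found in the camera images.
- balance: Check balance, fixed. Origin on the table under its centre; at yaw 0 x points away from the robot, y left. Grey housing 120 (x) x 170 (y) x 96 mm high. Above it a beam 270 mm long along y, pivot at z = 128 mm, a round pan at each end (y = +125 and -125 mm). The pointer and index plate at the centre reach z = 211 mm. Do not push any of it with more than 40 N.
- canopy_edge (a point): Middle of the lower front edge of the aluminium canopy, at x = -118, y = 0, z = 96 mm in the balance frame. This plate, 5 mm thick, reaches back to the housing and 75 mm to either side, and covers the lever: the knob cannot be reached from straight above, only with the tool tilted some 30 to 40 degrees, fingers pointing down and forward (along balance +x) from the open front.
- poise_top (a point): Top of the fixed dark counterweight on the right (-y) pan, 44 mm in diameter, at z = 210 mm when the beam is level.
- arrest_lever (a joint): Lever angle, rad: 0 = home, beam held level (arrested), lever points to the front-left, 0.4 rad off balance -x; 0.8 = other stop, beam free, lever points to the front-right, 0.4 rad off -x. Upright pivot at balance x = -20, y = 0 mm. Stays where left.
- lever_knob (a point): On the axis of the lever's upright round knob, 15 mm diameter, 90 mm from the pivot; the knob reaches from 23 to 49 mm above the table and this point is 37 mm above it. Push it sideways, straddle or pinch it: about 3 N to push over, 1 N to push back (friction and a light return spring), rigid stops at both ends. Swung in less than about 0.5 s it drops the beam.
- beam (a joint): Beam angle, rad: 0 = level; positive = the empty left (+y) pan sinks, negative = it rises; stops at +-0.09. Once free it rests within about 1 s at an angle set by the difference in weight of tin and counterweight (about 0.01 rad a gram, so most tins reach a stop). Pans stay level; where on the pan the load stands does not matter.
- pan: Left (+y) empty steel pan, a flat disc of radius 45 mm, 7 mm thick. Origin on the beam's end, 27 mm below its top.
- pan_top (a point): Centre of the top face of that pan, 155 mm above the table when the beam is level.
- tin: Closed steel food tin with a paper label, upright cylinder 57 mm in diameter, 72 mm high, 0.12 to 0.24 kg; origin at the centre of its underside.
- board: Plain plywood board 130 x 130 x 12 mm, fixed flat on the table; origin at the centre of its underside. For tins that are heavy enough.
- tray: Grey tray 130 x 130 mm outside, fixed, walls 4 mm thick and 20 mm high, floor 4 mm thick; origin at the centre of its underside. For tins that are too light.
- tape_roll: Bystander: roll of brown tape 96 mm wide, 48 mm high, lying flat; origin under its centre.
- spice_jar: Bystander: spice jar with dark cap, 41 mm diameter, 105 mm high; origin under its centre.
- drink_can: Bystander: drink can 65 mm diameter, 124 mm high; origin under its centre.
- tumbler: Bystander: clear plastic cup 56 mm wide, 50 mm high; origin under its centre.

How it is judged (in metres and radians):
On the way, in this order (a step that is already met when the one before it is completed fails the run):
1. the tin stands upright on the empty pan, let go, with the beam arrested (contact force between tin and pan above 0.6 N and contact force between the fingers and tin below 0.05 N and value of joint arrest_lever below 0.1 rad and angle between tin's own z axis and vertical below 0.1 rad and contact force between the fingers and pan below 0.05 N), for 0.2 s.
2. the lever is swung fully over, the beam is free with the tin on its pan and has settled (value of joint arrest_lever above 0.74 rad and contact force between tin and pan above 0.6 N and contact force between the fingers and tin below 0.05 N and contact force between the fingers and pan below 0.05 N and velocity of joint beam between -0.03 and 0.03 rad/s), for 0.4 s.
3. the lever is back home and the beam level, with the tin still on the pan and untouched (value of joint arrest_lever below 0.05 rad and contact force between tin and pan above 0.6 N and contact force between the fingers and tin below 0.05 N and value of joint beam between -0.02 and 0.02 rad), for 0.2 s.
At the end, for the whole second after the job is handed in: The tin stands upright, at rest, within 50 mm of the middle of the board if its pan sank, or of the tray if its pan rose (either, if within 6 g of balance). The lever is home (within 0.05 rad), the beam level (within 0.02 rad) (value of joint arrest_lever below 0.05 rad and value of joint beam between -0.02 and 0.02 rad and angle between tin's own z axis and vertical below 0.08 rad and linear speed of tin below 0.02 m/s and contact force between the fingers and tin below 0.05 N and ((horizontal distance between tin and board below 0.05 m and contact force between tin and board above 1.706 N) or (horizontal distance between tin and tray below 0.05 m and contact force between tin and tray between 0.6 and 1.826 N))); the robot touches nothing.
It fails at once if the tin is touched while the beam is free (value of joint arrest_lever above 0.2 rad and contact force between the fingers and tin above 0.3 N).
It fails at once if the freed beam is dropped or jerked (faster than 0.6 rad/s) (value of joint arrest_lever above 0.1 rad and (velocity of joint beam above 0.6 rad/s or velocity of joint beam below -0.6 rad/s)).
It fails at once if the tin is dropped (contact force between the fingers and tin below 0.05 N and linear speed of tin above 0.4 m/s).
It fails at once if the balance is pushed with more than 40 N (contact force between any of the fingers, the arm and balance above 40 N).
It fails at once if a bystander is moved more than 30 mm (distance of any of tape_roll, spice_jar, drink_can, tumbler from where it was at the start of the episode above 0.03 m).
It also fails if it takes over 72 s, if anything falls off the work surface, if the arm or the gripper's body presses on something with over 40 N, if the wrist force passes 120 N, or if a joint passes its speed limit or range.

## Working session

There is one attempt and no reset: what is moved stays moved. The work goes in short steps, Python scripts to look and compute and a tool call to move; the robot and the scene stay as the last step left them, time stands still between calls to the robot, and variables do not carry over. Pictures are saved under pics/ and viewed, at most 10 in all, crops included, and the job is handed in when it is done.

```bash
ls; mkdir -p pics
```

Run:
```python
from bench import env, imaging
import cv2,numpy as np
s=env.observe(); print({k:np.round(v,3).tolist() if not isinstance(v,dict) else v for k,v in s.items()})
np.set_printoptions(suppress=True,precision=4)
for n in("scene","top"):
    f=imaging.grab_frame(n); cv2.imwrite(f"pics/{n}0.png",cv2.resize(f["img"][:,:,::-1],(800,600),interpolation=cv2.INTER_CUBIC))
    print(n,f["intrinsics"],f["origin"],f["orientation"])
```

```text
bench.py
pics
{'time_s': 0.0, 'q': [-1.386, 0.592, 0.048, 1.61, -0.033, 0.943, -0.034], 'joint_vel': [0.001, -0.0, -0.001, 0.001, 0.0, 0.0, 0.002], 'effort': [-0.001, -54.869, 1.546, -19.813, 0.009, 0.009, 0.0], 'ee_pos': [199.249, 696.231, 230.154], 'ee_rot': [-3.139, 0.0, 2.863], 'contact_force': [0.087, 0.049, 0.46], 'torque': [-0.018, -0.034, 0.069], 'gripper_force': 0.0, 'finger_gap': 85.172}
scene [[412.732    0.     257.7719]
 [  0.     412.732  188.9742]
 [  0.       0.       1.    ]] [ -41.5309 -620.9779 1233.8983] [-2.4668 -0.003  -0.7745]
top [[382.459    0.     259.3226]
 [  0.     382.459  191.2358]
 [  0.       0.       1.    ]] [ 405.4033  -14.5901 1283.4021] [-2.9975  0.0012 -1.5692]
```

View pics/scene0.png

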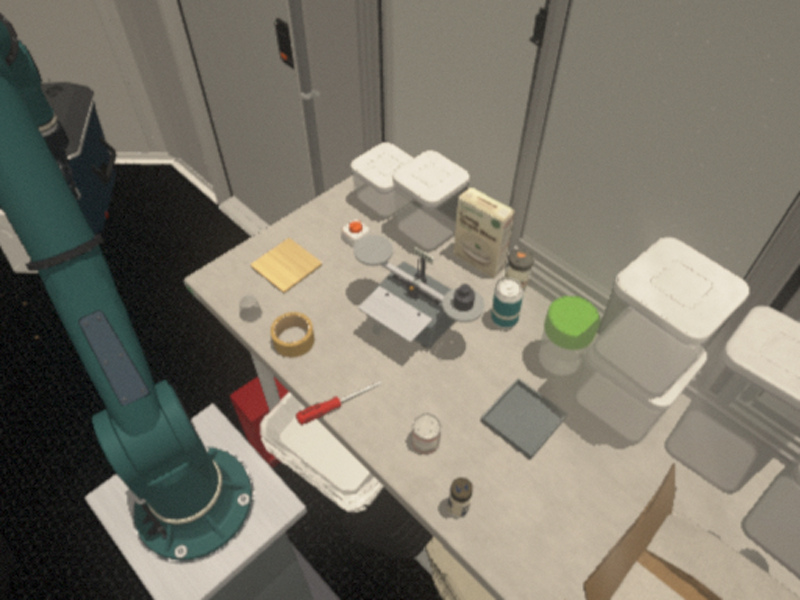

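View pics/top0.png

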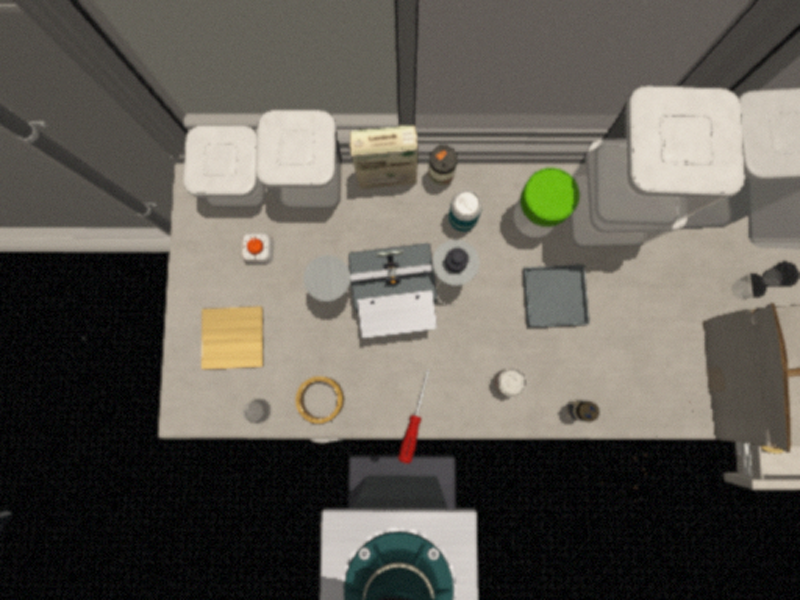

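The scene view shows the tin near (425,432), tray (523,418), board (287,264) and balance (410,290). The top view shows the tin top near (511,383), tray (556,297), board (232,338), left pan (327,280), poise (457,260) and canopy front edge (362–436, 334).

Create h.py:
```python
from bench import env, imaging
import cv2,numpy as np
from scipy.spatial.transform import Rotation as R
np.set_printoptions(suppress=True,precision=2)
def cam(n): return imaging.grab_frame(n)
def ray(f,u,v): # px at native res -> plane
    return R.from_euler('xyz',f["orientation"]).as_matrix()@np.linalg.inv(f["intrinsics"])@[u,v,1]
def plane(f,u,v,z):
    d=ray(f,u,v); o=np.array(f["origin"]); return (o+d*(z-o[2])/d[2])[:2]
def proj(f,p):
    c=f["intrinsics"]@(R.from_euler('xyz',f["orientation"]).as_matrix().T@(np.array(p,float)-f["origin"])); return c[:2]/c[2]
def crop(f,u0,v0,w,h,name,k=8):
    cv2.imwrite("pics/"+name,cv2.resize(f["img"][v0:v0+h,u0:u0+w,::-1],None,fx=k,fy=k,interpolation=cv2.INTER_CUBIC))
```

Run:
```python
from h import *
t=cam("top")
for n,u,v,z in [("pan",327,280,155),("poise",457,259,210),("canL",362,338,96),("canR",435,330,96),("tin",511,381,72),("b1",203,308,12),("b2",262,307,12),("b3",263,368,12),("b4",202,368,12),("t1",524,267,20),("t2",584,266,20),("t3",587,326,20),("t4",528,328,20),("jar",588,410,105),("can",466,205,124),("tape",320,400,48),("tum",257,410,50)]:
    print(n,plane(t,u/1.5625,v/1.5625,z))
crop(t,190,145,120,75,"c1.png",6)
s=cam("scene"); crop(s,220,145,100,75,"c2.png",8)
```

```text
pan [605.3  137.01]
poise [ 634.95 -107.85]
canL [498.75  72.92]
canR [514.92 -72.36]
tin [ 414.67 -225.54]
b1 [569.28 421.11]
b2 [571.62 294.54]
b3 [441.53 287.74]
b4 [441.33 416.81]
t1 [ 658.21 -268.36]
t2 [ 660.58 -397.55]
t3 [ 530.92 -398.55]
t4 [ 526.48 -273.3 ]
jar [ 358.93 -367.78]
can [ 763.89 -134.57]
tape [375.85 160.59]
tum [355.65 287.87]
```

View pics/c1.png

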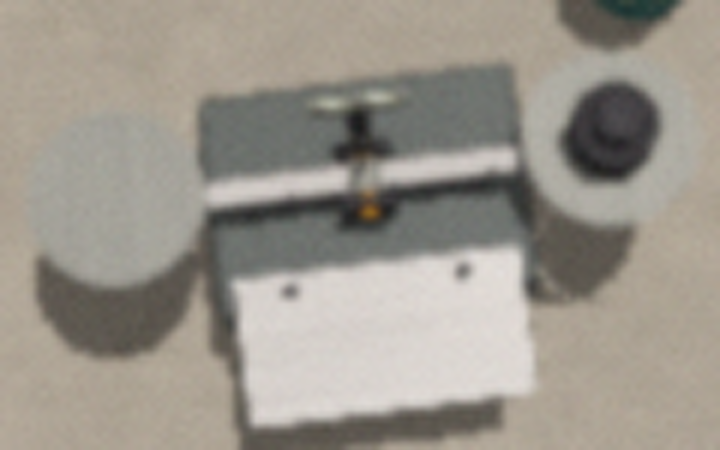

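View pics/c2.png

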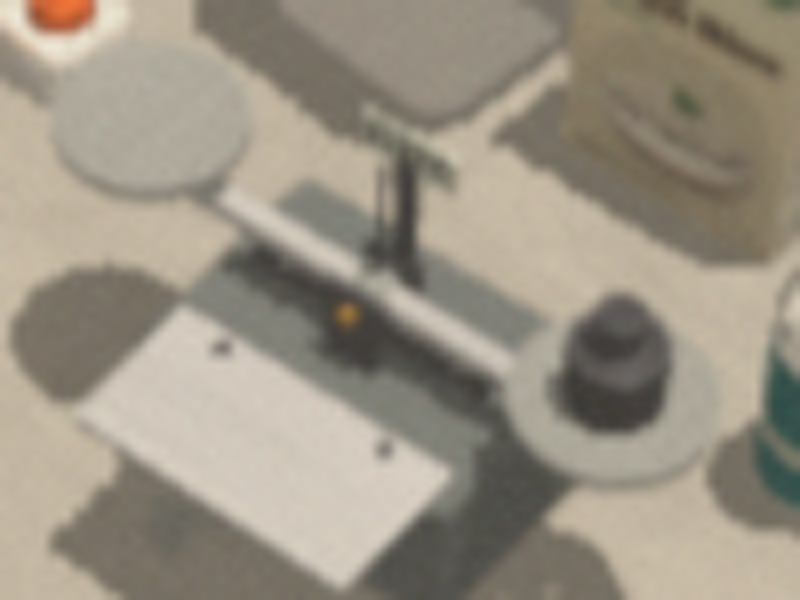

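The crops show in c1 the left pan centre at (117,200), right pan (612,140), and canopy front corners (249,428) and (536,390). In c2 they show the left pan (151,118), right pan (612,390), and canopy corners (78,408) and (345,588).

Run:
```python
from h import *
t=cam("top");s=cam("scene")
a=lambda p:((p[0]+.5)/6-.5+190,(p[1]+.5)/6-.5+145)
b=lambda p:((p[0]+.5)/8-.5+220,(p[1]+.5)/8-.5+145)
P=[("panL",155,(117,200),(151,118)),("panR",155,(612,140),(612,390)),("cL",101,(249,428),(78,408)),("cR",101,(536,390),(345,588))]
for n,z,p,q in P: print(n,plane(t,*a(p),z),plane(s,*b(q),z))
# tin, both views
print("tin scene",plane(s,426/1.5625,422/1.5625,72))
print("board c",plane(s,287/1.5625,264/1.5625,12),"tray",plane(s,523/1.5625,418/1.5625,10))
top=cv2.resize(t["img"][215:285,290:390,::-1],None,fx=4,fy=4,interpolation=cv2.INTER_CUBIC)
sc=cv2.resize(s["img"][250:340,235:335,::-1],None,fx=4,fy=4,interpolation=cv2.INTER_CUBIC)
m=np.zeros((360,800,3),np.uint8); m[:280,:400]=top;m[:,400:]=sc
cv2.imwrite("pics/c3.png",m)
```

```text
panL [609.21 137.68] [609.6  138.09]
panR [ 640.09 -109.86] [ 642.66 -108.14]
cL [499.6   74.41] [503.55  72.5 ]
cR [519.49 -73.75] [519.81 -75.49]
tin scene [ 417.92 -222.59]
board c [506.19 351.2 ] tray [ 595.71 -337.77]
```

View pics/c3.png

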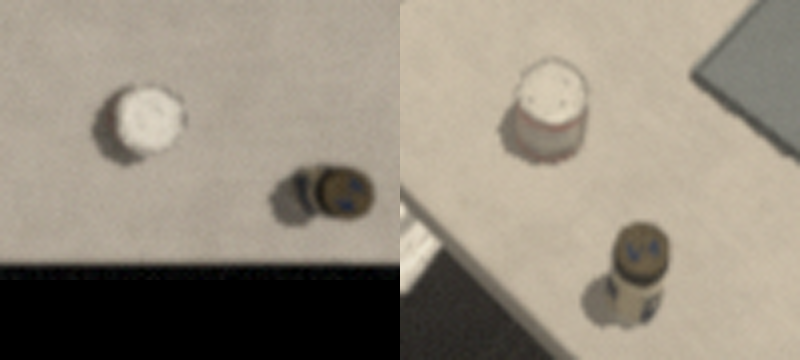

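Run:
```python
from h import *
t=cam("top");s=cam("scene")
print("tin",plane(t,290+149.5/4-.5,215+119.5/4-.5,72),plane(s,235+152.5/4-.5,250+93.5/4-.5,72))
c=np.array([625.4,14.5]);y=.127
M=np.array([[np.cos(y),-np.sin(y)],[np.sin(y),np.cos(y)]])
for a in(0,.2,.4,.6,.8):
    al=np.pi-.4+a
    print(a,"knob",c+M@(np.array([-20,0])+90*np.array([np.cos(al),np.sin(al)])))
print("edge",c+M@[-118,0],"pan",c+M@[0,125])
o=env.observe();r=R.from_euler('xyz',o["ee_rot"]).as_matrix();print(r)
```

Add to h.py:
```python
PSI=.127
def rot(tilt=0): # fingers down; tilted forward along balance x
    return R.from_euler('z',PSI)*R.from_euler('y',-tilt)*R.from_euler('z',np.pi)*R.from_euler('x',np.pi)
def d(*targets):
    o=env.observe(); r0=R.from_euler('xyz',o["ee_rot"]); p=np.array(o["ee_pos"])
    print("t",round(o["time_s"],2),"p",p,"F",np.array(o["contact_force"]),"gap",o["finger_gap"],"q",np.array(o["q"]))
    for t in targets:
        t=list(t); rt=rot(t[3] if len(t)>3 else 0)
        print(t,"->",r0.inv().apply(np.array(t[:3])-p).round(1),(r0.inv()*rt).as_rotvec().round(3))
```

Run:
```python
from h import *
print(rot(.6).as_matrix())
d((470,350,250),(470,-30,250),(412,-227,160))
```

```text
[[-0.82 -0.13  0.56]
 [-0.1   0.99  0.07]
 [-0.56  0.   -0.83]]
t 0.4 p [199.47 696.9  231.1 ] F [0.06 0.34 0.12] gap 85.25795429865681 q [-1.39  0.59  0.05  1.61 -0.03  0.94 -0.03]
[470, 350, 250] -> [-355.5 -259.1  -18.8] [-0.   -0.   -0.41]
[470, -30, 250] -> [-460.1 -624.4  -18.7] [-0.   -0.   -0.41]
[412, -227, 160] -> [-458.6 -829.7   71.4] [-0.   -0.   -0.41]
```

The manual's scale: shifts go in shares of 0.5 m and turns go in shares of pi/2 rad. Converting my numbers, -284 mm is -0.568, -249 mm is -0.498, -0.41 rad is -0.261.

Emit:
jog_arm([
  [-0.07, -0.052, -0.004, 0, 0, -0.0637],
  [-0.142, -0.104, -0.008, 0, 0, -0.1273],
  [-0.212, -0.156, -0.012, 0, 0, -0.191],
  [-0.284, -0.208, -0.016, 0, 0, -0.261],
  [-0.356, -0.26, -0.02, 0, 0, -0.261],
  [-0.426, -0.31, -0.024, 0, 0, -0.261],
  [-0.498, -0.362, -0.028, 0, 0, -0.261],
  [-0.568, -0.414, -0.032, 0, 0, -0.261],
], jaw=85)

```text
refused: deltas: the value is too long (schema: maxItems 1). Nothing was moved.
```

Nothing moved. I misread the format; it is a list holding one list of rows, three levels of brackets. Resending.

Emit:
jog_arm([
  [[-0.07, -0.052, -0.004, 0, 0, -0.0637], [-0.142, -0.104, -0.008, 0, 0, -0.1273], [-0.212, -0.156, -0.012, 0, 0, -0.191], [-0.284, -0.208, -0.016, 0, 0, -0.261], [-0.356, -0.26, -0.02, 0, 0, -0.261], [-0.426, -0.31, -0.024, 0, 0, -0.261], [-0.498, -0.362, -0.028, 0, 0, -0.261], [-0.568, -0.414, -0.032, 0, 0, -0.261]],
], jaw=85)

```text
time_s: 1.2
ee_pos: [416.8, 418.3, 247.7]
ee_rot: [3.141, 0.001, -3.011]
contact_force: [0.8, 0.6, 0.7]
finger_gap: 84.7
gripper_force: 0.0
```

Run:
```python
from h import *
d((470,-30,250),(412,-227,160))
```

```text
t 1.2 p [416.77 418.33 247.68] F [0.82 0.63 0.69] gap 84.67038434292007 q [-0.84  0.4  -0.04  1.9   0.02  0.84  0.82]
[470, -30, 250] -> [   5.8 -451.4   -2.5] [0. 0. 0.]
[412, -227, 160] -> [  89.1 -639.2   87.4] [0. 0. 0.]
```

In the tool's units: -360 mm is -0.72, -315 mm is -0.63.

Emit:
jog_arm([
  [[0, -0.09, 0, 0, 0, 0], [0, -0.18, 0, 0, 0, 0], [0, -0.27, 0, 0, 0, 0], [0, -0.36, 0, 0, 0, 0], [0.002, -0.45, 0, 0, 0, 0], [0.004, -0.54, 0, 0, 0, 0], [0.006, -0.63, 0, 0, 0, 0], [0.008, -0.72, 0, 0, 0, 0]],
])

```text
time_s: 2.0
ee_pos: [458.9, 60.7, 247.8]
ee_rot: [3.141, 0.001, -3.01]
contact_force: [1.2, -0.8, -0.3]
finger_gap: 85.2
gripper_force: 0.0
```

Emit:
jog_arm([
  [[0, -0.08, 0, 0, 0, 0], [0, -0.16, 0, 0, 0, 0], [0.02, -0.24, 0.02, 0, 0, 0], [0.044, -0.32, 0.05, 0, 0, 0], [0.07, -0.39, 0.08, 0, 0, 0], [0.096, -0.45, 0.11, 0, 0, 0], [0.12, -0.5, 0.14, 0, 0, 0], [0.16, -0.55, 0.16, 0, 0, 0]],
])

```text
time_s: 2.8
ee_pos: [416.1, -222.0, 166.8]
ee_rot: [-3.141, 0.001, -3.01]
contact_force: [-0.2, -0.5, -0.1]
finger_gap: 85.0
gripper_force: 0.0
```

Run:
```python
from h import *
d((412,-227,160),(412,-227,30))
f=cam("wrist"); cv2.imwrite("pics/w1.png",f["img"][:,:,::-1]); print(proj(f,(412,-227,72)),proj(f,(412,-227+28.5,72)),f["intrinsics"][0,0],f["origin"])
```

```text
t 2.8 p [ 416.08 -221.97  166.8 ] F [-0.19 -0.47 -0.1 ] gap 84.99206205550905 q [ 0.29  0.38  0.14  2.23 -0.1   0.54  2.2 ]
[412, -227, 160] -> [ 4.7 -4.4  6.8] [-0.    0.    0.01]
[412, -227, 30] -> [  4.9  -4.4 136.8] [-0.    0.    0.01]
[244.18 192.3 ] [278.46 196.71] 301.3197460586549 [ 343.43 -231.66  309.7 ]
```

View pics/w1.png

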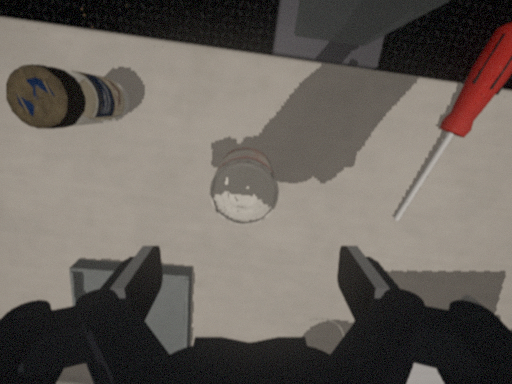

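The wrist view shows the tin top centred at about (244,190), where my estimate of (412,-227) projects (244,192), so the position is confirmed. I'll descend and grip.

In the tool's units: 136 mm is 0.272, 122 mm is 0.244.

Emit:
jog_arm([
  [[0.004, -0.004, 0.034, 0, 0, 0], [0.008, -0.008, 0.068, 0, 0, 0], [0.01, -0.009, 0.104, 0, 0, 0], [0.01, -0.009, 0.14, 0, 0, 0], [0.01, -0.009, 0.176, 0, 0, 0], [0.01, -0.009, 0.212, 0, 0, 0], [0.01, -0.009, 0.244, 0, 0, 0], [0.01, -0.009, 0.272, 0, 0, 0]],
])

```text
time_s: 3.65
ee_pos: [411.6, -225.9, 30.7]
ee_rot: [-3.141, 0.001, -3.01]
contact_force: [-0.2, 0.1, 0.8]
finger_gap: 84.9
gripper_force: 0.0
```

Emit:
jog_arm([
  [[0, 0, 0, 0, 0, 0], [0, 0, 0, 0, 0, 0], [0, 0, 0, 0, 0, 0], [0, 0, 0, 0, 0, 0], [0, 0, 0, 0, 0, 0], [0, 0, 0, 0, 0, 0], [0, 0, 0, 0, 0, 0]],
], jaw=45, grip_n=40)

```text
time_s: 4.35
ee_pos: [411.3, -225.8, 31.8]
ee_rot: [-3.141, 0.001, -3.01]
contact_force: [-0.6, 1.1, 6.7]
finger_gap: 56.7
gripper_force: 43.0
```

Run:
```python
from h import *
d((412,-227,200),(480,0,290),(609.5,138.3,290))
```

```text
t 4.35 p [ 411.3  -225.83   31.84] F [-0.63  1.14  6.69] gap 56.742302494780816 q [ 0.37  0.64  0.05  2.3  -0.15  0.2   2.26]
[412, -227, 200] -> [  -0.7   -1.3 -168.2] [-0.  0.  0.]
[480, 0, 290] -> [ -97.9  214.8 -258.2] [-0.  0.  0.]
[609.5, 138.3, 290] -> [-244.4  335.  -258.1] [-0.  0.  0.]
```

In the tool's units: -215 mm is -0.43, -190 mm is -0.38.

Emit:
jog_arm([
  [[0, 0, -0.03, 0, 0, 0], [0, 0, -0.08, 0, 0, 0], [0, 0, -0.14, 0, 0, 0], [0, 0, -0.2, 0, 0, 0], [0, 0, -0.26, 0, 0, 0], [-0.01, 0.02, -0.32, 0, 0, 0], [-0.03, 0.06, -0.38, 0, 0, 0], [-0.06, 0.116, -0.43, 0, 0, 0]],
])

```text
time_s: 5.15
ee_pos: [432.3, -165.1, 247.6]
ee_rot: [-3.141, 0.0, -3.014]
contact_force: [1.2, 0.3, -2.0]
finger_gap: 56.5
gripper_force: 43.3
```

Emit:
jog_arm([
  [[-0.036, 0.066, -0.02, 0, 0, 0], [-0.072, 0.136, -0.04, 0, 0, 0], [-0.108, 0.206, -0.04, 0, 0, 0], [-0.15, 0.274, -0.04, 0, 0, 0], [-0.204, 0.34, -0.04, 0, 0, 0], [-0.268, 0.406, -0.04, 0, 0, 0], [-0.334, 0.468, -0.04, 0, 0, 0], [-0.39, 0.52, -0.04, 0, 0, 0]],
])

```text
time_s: 5.95
ee_pos: [592.8, 121.4, 265.6]
ee_rot: [3.141, -0.001, -3.009]
contact_force: [0.5, -0.5, -1.0]
finger_gap: 56.7
gripper_force: 43.3
```

Run:
```python
from h import *
d((609.5,138.3,250),(609.5,138.3,192))
```

```text
t 5.95 p [592.84 121.44 265.55] F [ 0.47 -0.47 -1.04] gap 56.7335966947601 q [-0.31  0.4   0.05  1.86 -0.03  0.88  1.45]
[609.5, 138.3, 250] -> [-18.8  14.5  15.5] [ 0.   -0.    0.01]
[609.5, 138.3, 192] -> [-18.8  14.5  73.5] [ 0.   -0.    0.01]
```

In the tool's units: 65 mm is 0.13, 58 mm is 0.116.

Emit:
jog_arm([
  [[-0.016, 0.012, 0, 0, 0, 0], [-0.03, 0.024, 0.01, 0, 0, 0], [-0.038, 0.029, 0.03, 0, 0, 0], [-0.038, 0.029, 0.06, 0, 0, 0], [-0.038, 0.029, 0.09, 0, 0, 0], [-0.038, 0.029, 0.116, 0, 0, 0], [-0.038, 0.029, 0.13, 0, 0, 0], [-0.038, 0.029, 0.13, 0, 0, 0]],
])

```text
time_s: 6.75
ee_pos: [608.3, 135.0, 199.8]
ee_rot: [-3.141, -0.003, -3.011]
contact_force: [-0.6, -0.5, -2.4]
finger_gap: 57.0
gripper_force: 43.3
```

Run:
```python
from h import *
d((609.5,138.3,187.5))
f=cam("scene"); crop(f,210,120,100,75,"c4.png",6)
```

```text
t 6.75 p [608.3  135.01 199.78] F [-0.58 -0.52 -2.36] gap 56.96805278073049 q [-0.32  0.5   0.04  1.87 -0.03  0.77  1.44]
[609.5, 138.3, 187.5] -> [-1.7  3.1 12.3] [-0. -0.  0.]
```

View pics/c4.png

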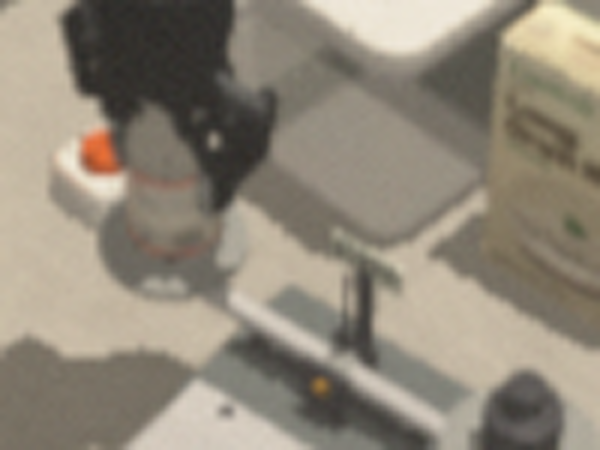

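The picture shows the tin held upright just over the pan, with its base near (175,250) and the pan centred near (170,245). I'll lower it gently.

In the tool's units: 11 mm is 0.022, 10.5 mm is 0.021.

Emit:
jog_arm([
  [[-0.002, 0.003, 0.006, 0, 0, 0], [-0.003, 0.006, 0.012, 0, 0, 0], [-0.003, 0.006, 0.016, 0, 0, 0], [-0.003, 0.006, 0.019, 0, 0, 0], [-0.003, 0.006, 0.021, 0, 0, 0], [-0.003, 0.006, 0.022, 0, 0, 0]],
])

```text
time_s: 7.4
ee_pos: [610.5, 138.9, 190.3]
ee_rot: [-3.142, -0.0, -3.01]
contact_force: [0.4, -0.3, -1.8]
finger_gap: 56.6
gripper_force: 43.3
```

Emit:
jog_arm([
  [[0, 0, 0.002, 0, 0, 0], [0, 0, 0.003, 0, 0, 0], [0, 0, 0.003, 0, 0, 0]],
])

```text
time_s: 7.7
ee_pos: [610.5, 138.9, 188.8]
ee_rot: [-3.142, -0.0, -3.01]
contact_force: [-0.1, 0.9, -2.4]
finger_gap: 56.5
gripper_force: 43.3
```

In the tool's units: 1.5 mm is 0.003, 1 mm is 0.002.

Emit:
jog_arm([
  [[0, 0, 0.002, 0, 0, 0], [0, 0, 0.003, 0, 0, 0], [0, 0, 0.003, 0, 0, 0], [0, 0, 0.003, 0, 0, 0]],
])

```text
time_s: 8.1
ee_pos: [610.7, 138.9, 187.5]
ee_rot: [3.142, 0.0, -3.01]
contact_force: [-0.5, 0.2, -1.3]
finger_gap: 56.8
gripper_force: 43.3
```

Emit:
jog_arm([
  [[0, 0, 0.0016, 0, 0, 0], [0, 0, 0.002, 0, 0, 0], [0, 0, 0.002, 0, 0, 0], [0, 0, 0.002, 0, 0, 0]],
])

```text
time_s: 8.5
ee_pos: [610.7, 139.0, 186.5]
ee_rot: [3.142, 0.0, -3.01]
contact_force: [-1.3, 0.1, 0.5]
finger_gap: 56.7
gripper_force: 43.3
```

In the tool's units: 0.5 mm is 0.001.

Emit:
jog_arm([
  [[0, 0, 0.001, 0, 0, 0], [0, 0, 0.001, 0, 0, 0], [0, 0, 0.001, 0, 0, 0]],
])

```text
time_s: 8.8
ee_pos: [610.7, 139.0, 186.0]
ee_rot: [3.142, 0.0, -3.01]
contact_force: [-0.8, 0.3, 1.2]
finger_gap: 56.6
gripper_force: 43.3
```

Emit:
jog_arm([
  [[0, 0, 0.001, 0, 0, 0], [0, 0, 0.001, 0, 0, 0], [0, 0, 0.001, 0, 0, 0], [0, 0, 0.001, 0, 0, 0], [0, 0, 0.001, 0, 0, 0], [0, 0, 0.001, 0, 0, 0]],
], jaw=85)

```text
time_s: 9.4
ee_pos: [610.5, 138.9, 185.3]
ee_rot: [3.142, 0.0, -3.01]
contact_force: [-0.2, -0.2, -1.0]
finger_gap: 85.3
gripper_force: 0.0
```

Run:
```python
from h import *
d((609.5,138.3,280))
```

```text
t 9.4 p [610.53 138.95 185.3 ] F [-0.19 -0.24 -0.98] gap 85.32428060062465 q [-0.33  0.52  0.04  1.88 -0.03  0.74  1.44]
[609.5, 138.3, 280] -> [  1.1  -0.5 -94.7] [0. 0. 0.]
```

In the tool's units: -105 mm is -0.21, -90 mm is -0.18.

Emit:
jog_arm([
  [[0, 0, -0.01, 0, 0, 0], [0, 0, -0.03, 0, 0, 0], [0, 0, -0.06, 0, 0, 0], [0, 0, -0.1, 0, 0, 0], [0, 0, -0.14, 0, 0, 0], [0, 0, -0.18, 0, 0, 0], [0, 0, -0.21, 0, 0, 0]],
])

```text
time_s: 10.1
ee_pos: [611.3, 139.1, 293.5]
ee_rot: [3.141, 0.004, -3.01]
contact_force: [-0.1, 0.0, -0.2]
finger_gap: 85.2
gripper_force: 0.0
```

Run:
```python
from h import *
k=np.array([518.9,36.2])+3*np.array([np.cos(PSI),np.sin(PSI)])
z=rot(.61).as_matrix()[:,2]
T=np.array([*k,32]);P=T-100*z
print(T,P)
d((450,60,280,.61),(*P,.61))
```

```text
[521.88  36.58  32.  ] [465.05  29.32 113.96]
t 10.1 p [611.35 139.11 293.49] F [-0.11  0.04 -0.17] gap 85.1595366800605 q [-0.33  0.4   0.05  1.78 -0.03  0.96  1.43]
[450, 60, 280, 0.61] -> [170.4 -57.3  12.9] [ 0.   -0.61  0.  ]
[np.float64(465.0504613358348), np.float64(29.324101657524604), np.float64(113.96480178454794), 0.61] -> [160.  -89.8 178.9] [ 0.   -0.61  0.  ]
```

In the tool's units: 162 mm is 0.324, 158 mm is 0.316, -0.61 rad is -0.3883.

Emit:
jog_arm([
  [[0.05, -0.02, 0, 0, 0, 0], [0.11, -0.04, 0, 0, -0.0637, 0], [0.17, -0.06, 0, 0, -0.1464, 0], [0.23, -0.08, 0.006, 0, -0.2292, 0], [0.28, -0.1, 0.016, 0, -0.3119, 0], [0.316, -0.12, 0.04, 0, -0.3883, 0], [0.324, -0.14, 0.09, 0, -0.3883, 0], [0.324, -0.16, 0.15, 0, -0.3883, 0]],
], jaw=34)

```text
time_s: 10.9
ee_pos: [456.0, 40.7, 236.7]
ee_rot: [-3.031, 0.416, -2.971]
contact_force: [1.0, -0.1, -1.8]
finger_gap: 34.2
gripper_force: 0.0
```

Run:
```python
from h import *
k=np.array([518.9,36.2])+3*np.array([np.cos(PSI),np.sin(PSI)])
z=rot(.61).as_matrix()[:,2]
T=np.array([*k,32])
d((*(T-100*z),.61),(*(T-50*z),.61))
```

```text
t 10.9 p [456.01  40.71 236.67] F [ 1.02 -0.11 -1.8 ] gap 34.21540325231439 q [-0.03  0.15 -0.29  2.44  0.93  0.26  0.54]
[np.float64(465.0504613358348), np.float64(29.324101657524604), np.float64(113.96480178454794), 0.61] -> [ 43.2   0.  115.8] [-0.09 -0.19  0.05]
[np.float64(493.4631501682186), np.float64(32.95203914583336), np.float64(72.98240089227397), 0.61] -> [ 33.6   4.2 164.7] [-0.09 -0.19  0.05]
```

In the tool's units: 116 mm is 0.232, 100 mm is 0.2, -0.19 rad is -0.121.

Emit:
jog_arm([
  [[0.02, 0, 0.02, 0, -0.0318, 0], [0.04, 0, 0.06, -0.0255, -0.0637, 0.0127], [0.06, 0, 0.11, -0.0573, -0.121, 0.0318], [0.08, 0, 0.16, -0.0573, -0.121, 0.0318], [0.084, 0, 0.2, -0.0573, -0.121, 0.0318], [0.086, 0, 0.232, -0.0573, -0.121, 0.0318], [0.086, 0, 0.232, -0.0573, -0.121, 0.0318]],
])

```text
time_s: 11.6
ee_pos: [509.2, 29.4, 117.9]
ee_rot: [3.126, 0.551, -3.029]
contact_force: [-1.3, 8.2, 1.3]
finger_gap: 34.1
gripper_force: 0.0
```

Run:
```python
from h import *
k=np.array([518.9,36.2])+3*np.array([np.cos(PSI),np.sin(PSI)])
z=rot(.61).as_matrix()[:,2]
T=np.array([*k,32])
d((*(T-100*z),.61),(*(T-50*z),.61),(*T,.61))
```

```text
t 11.6 p [509.15  29.45 117.9 ] F [-1.34  8.21  1.26] gap 34.103589940178516 q [ 0.72  0.85 -1.27  2.5   2.01  0.89 -0.35]
[np.float64(465.0504613358348), np.float64(29.324101657524604), np.float64(113.96480178454794), 0.61] -> [ 39.4   5.1 -19.5] [ 0.01 -0.06 -0.01]
[np.float64(493.4631501682186), np.float64(32.95203914583336), np.float64(72.98240089227397), 0.61] -> [36.5  4.8 30.4] [ 0.01 -0.06 -0.01]
[np.float64(521.8758390006024), np.float64(36.57997663414212), np.float64(32.0), 0.61] -> [33.5  4.4 80.3] [ 0.01 -0.06 -0.01]
```

Create fk.py:
```python
import numpy as np,itertools
from scipy.spatial.transform import Rotation as R
from scipy.optimize import least_squares
from bench import env, imaging
o=env.observe()
D=[([-1.386,.592,.048,1.61,-.033,.943,-.034],[199.4,696.7,230.8],[-3.139,0,2.863]),
([-.84,.4,-.04,1.9,.02,.84,.82],[416.77,418.33,247.68],[3.141,.001,-3.011]),
([.29,.38,.14,2.23,-.1,.54,2.2],[416.08,-221.97,166.8],[-3.141,.001,-3.01]),
([.37,.64,.05,2.3,-.15,.2,2.26],[411.3,-225.83,31.84],[-3.141,.001,-3.01]),
([-.31,.4,.05,1.86,-.03,.88,1.45],[592.84,121.44,265.55],[3.141,-.001,-3.009]),
([-.32,.5,.04,1.87,-.03,.77,1.44],[608.3,135.01,199.78],[-3.141,-.003,-3.011]),
([-.33,.4,.05,1.78,-.03,.96,1.43],[611.35,139.11,293.49],[3.141,.004,-3.01]),
([-.03,.15,-.29,2.44,.93,.26,.54],[456.01,40.71,236.67],[-3.031,.416,-2.971]),
(o["q"],o["ee_pos"],o["ee_rot"])]
S=None
def chain(q,s):
    rs=[];r=R.identity()
    for i,a in enumerate(q):
        r=r*R.from_euler('zyzyzyz'[i],s[i]*a); rs.append(r)
    return rs
best=(9,)
for s in itertools.product((1,-1),repeat=7):
    E=[chain(q,s)[-1].inv()*R.from_euler('xyz',e) for q,_,e in D]
    m=R.concatenate(E).mean(); err=max((m.inv()*e).magnitude() for e in E)
    if err<best[0]: best=(err,s,m)
err,S,M=best
# position: sum of link vectors
A=[];B=[]
for q,p,_ in D:
    rs=chain(q,S)
    A.append(np.hstack([np.eye(3)[:,2:]]+[r.as_matrix() for r in (rs[2],rs[4],rs[6])]));B.append(p)
A=np.vstack(A);B=np.hstack(B)
lam=1e-2
X=np.linalg.solve(A.T@A+lam**2*np.eye(10),A.T@B)
RES=A@X-B
def fk(q):
    rs=chain(q,S); return np.hstack([np.eye(3)[:,2:]]+[r.as_matrix() for r in (rs[2],rs[4],rs[6])])@X, rs[-1]*M
if __name__=="__main__":
    print(err,S,M.as_euler('xyz'));print(X.round(1));print(RES.reshape(-1,3).round(1))
```

```bash
python3 fk.py
```

```text
0.009808486535730323 (-1, 1, -1, 1, -1, 1, -1) [1.35685388e-03 4.51882392e-04 1.56977489e+00]
[246.3  -6.8 -29.  631.2   3.7 -11.8 471.6   5.7  -3.7 262.9]
[[-2.9 -4.9  0.1]
 [-0.9  0.9  2.5]
 [-3.2  0.3 -0.2]
 [ 1.1  1.1  0.3]
 [ 1.  -2.8 -0.1]
 [ 4.2  0.3  1. ]
 [ 1.7 -1.3  1.8]
 [-5.3  3.2  0.2]
 [ 5.2  4.5 -5.5]]
```

Create ik.py:
```python
from fk import *
lo=np.array([-2.69,-.47,-1.27,.19,-1.53,.08,-3.09])+.03;hi=np.array([2.69,2.24,1.36,2.51,4.68,2.07,3.09])-.03
def orient(tilt,yaw): return R.from_euler('z',yaw)*R.from_euler('y',-tilt)*R.from_euler('z',np.pi)*R.from_euler('x',np.pi)
def ik(p,r,seed,w=0):
    def f(q):
        P,O=fk(q); e=[(P-p)/100,(r.inv()*O).as_rotvec()*2]
        if w: e.append(w*(q-seed))
        return np.hstack(e)
    s=least_squares(f,np.clip(seed,lo,hi),bounds=(lo-1e-6,hi+1e-6),max_nfev=200)
    P,O=fk(s.x); return s.x,np.linalg.norm(P-p),(r.inv()*O).magnitude()
```

Run:
```python
from ik import *
np.set_printoptions(suppress=True,precision=2)
q0=np.array(env.observe()["q"])
K=[np.array([518.9,36.2]),np.array([527.8,-33.3])]
rng=np.random.default_rng(0)
for tilt in(.52,.61):
  for dy in(-.6,-.3,0,.3,.6):
    yaw=.127+dy
    for nm,k in zip("HO",K):
        p=np.array([k[0]+3*np.cos(yaw),k[1]+3*np.sin(yaw),32]);r=orient(tilt,yaw)
        sols=[ik(p,r,q0,.002)]+[ik(p,r,rng.uniform(lo,hi),.0) for _ in range(12)]
        c=[s for s in sols if s[1]<3 and s[2]<.03]
        c.sort(key=lambda s:np.abs(s[0]-q0).max())
        print(tilt,dy,nm,"cur",sols[0][1:],len(c),*[s[0] for s in c[:2]])
```

```text
0.52 -0.6 H cur (np.float64(0.00011743235913816483), 1.276227246830229e-06) 9 [ 0.48  1.06 -1.19  2.44  1.88  1.33 -0.9 ] [ 0.46  1.04 -1.15  2.44  1.88  1.3  -0.92]
0.52 -0.6 O cur (np.float64(9.165555508118326e-05), 1.0344021672365641e-06) 9 [ 0.64  1.06 -1.18  2.44  1.95  1.28 -0.78] [ 0.61  1.02 -1.12  2.44  1.96  1.21 -0.81]
0.52 -0.3 H cur (np.float64(0.01911235100638607), 0.00011016611942762876) 9 [ 0.39  0.88 -0.88  2.48  2.15  0.95 -0.85] [ 0.04  0.73 -0.35  2.48  2.46  0.67 -1.24]
0.52 -0.3 O cur (np.float64(6.292546080282149e-05), 6.762194156046576e-07) 6 [ 0.71  1.03 -1.14  2.47  2.1   1.09 -0.55] [ 0.69  1.01 -1.1   2.47  2.12  1.06 -0.57]
0.52 0 H cur (np.float64(0.012951735096647574), 7.372926228926206e-05) 8 [ 0.01  0.71 -0.16  2.48  2.99  0.57 -1.38] [ 0.01  0.71 -0.16  2.48  2.99  0.57 -1.38]
0.52 0 O cur (np.float64(4.266230530057261e-05), 3.633230620310866e-07) 10 [ 0.81  1.03 -1.13  2.47  2.2   0.91 -0.26] [ 0.58  0.82 -0.74  2.47  2.51  0.65 -0.65]
0.52 0.3 H cur (np.float64(4.681200446740234e-05), 4.410366394710998e-07) 8 [ 0.73  1.03 -1.13  2.48  2.22  0.8  -0
[... 1395 characters left out ...]
-0.29  0.83  0.52  2.48  3.72  0.85 -2.04]
0.61 0.3 H cur (np.float64(0.025038420937947066), 0.0001454351943516527) 3 [-0.21  0.78  0.31  2.48  3.76  0.8  -1.79] [-0.22  0.78  0.32  2.48  3.76  0.8  -1.79]
0.61 0.3 O cur (np.float64(7.412290533533036e-05), 8.103704651529691e-07) 8 [ 0.92  1.07 -1.12  2.47  2.39  0.72 -0.01] [ 0.84  0.96 -0.95  2.47  2.58  0.62 -0.24]
0.61 0.6 H cur (np.float64(8.776203242358563e-05), 1.0307236849748334e-06) 6 [ 0.8   1.   -1.02  2.45  2.48  0.52  0.06] [ 0.83  1.04 -1.09  2.45  2.4   0.56  0.15]
0.61 0.6 O cur (np.float64(0.00011810547343389233), 1.4225007455213551e-06) 6 [ 0.9   0.95 -0.93  2.4   2.59  0.34  0.08] [ 0.94  0.99 -1.    2.4   2.43  0.38  0.24]
```

Create path.py:
```python
from ik import *
np.set_printoptions(suppress=True,precision=2)
K=np.array([518.9,36.2]); ex=np.array([np.cos(.127),np.sin(.127)]); ey=np.array([-ex[1],ex[0]])
def clear(p,tilt,yaw,half=26):
    # signed gap of finger bodies (boxes 22 wide x half) to canopy edge at z 94..103, along balance -x
    r=orient(tilt,yaw).as_matrix(); e=np.array([625.4,14.5])-118*ex; m=1e9
    for sx in(-11,11):
        for sy in(-half,half):
            o=np.array(p)+r[:,0]*sx+r[:,1]*sy
            for z in(94,103):
                k=(z-o[2])/-r[2,2]; q=o-r[:,2]*k
                m=min(m,-(q[:2]-e)@ex)
    return m
def run(W,q):
    for k,l,z,tilt,dy in W: # offset from home knob along ex, ey
        yaw=.127+dy; p=np.array([*(K+k*ex+l*ey),z]); s=ik(p,orient(tilt,yaw),q,.003)
        print((k,l,z,tilt,dy),p.round(0),"err",round(s[1],1),round(s[2],3),"dq",np.abs(s[0]-q).max().round(2),s[0],"clr",round(clear(p,tilt,yaw),1)); q=s[0]
```

Run:
```python
from path import *
q0=np.array(env.observe()["q"])
for dy in(-.25,0,.25):
  for t in(.52,.58):
    print("==",dy,t)
    run([(-10,0,130,.5,dy),(-35,0,130,.25,dy),(-38,0,80,.2,dy),(-38,0,45,.2,dy),(-20,0,38,.38,dy),(-2,0,30,t,dy),(-9,-35,30,t,dy),(-2,-70,30,t,dy)],q0)
```

```text
== -0.25 0.52
(-10, 0, 130, 0.5, -0.25) [509.  35. 130.] err 0.0 0.0 dq 0.21 [ 0.63  0.75 -1.24  2.47  1.8   0.93 -0.5 ] clr -42.7
(-35, 0, 130, 0.25, -0.25) [484.  32. 130.] err 0.0 0.0 dq 0.43 [ 0.68  0.7  -1.24  2.38  1.37  0.79 -0.12] clr -6.4
(-38, 0, 80, 0.2, -0.25) [481.  31.  80.] err 0.0 0.0 dq 0.11 [ 0.62  0.8  -1.17  2.39  1.47  0.82 -0.19] clr 8.3
(-38, 0, 45, 0.2, -0.25) [481.  31.  45.] err 0.0 0.0 dq 0.12 [ 0.59  0.88 -1.13  2.4   1.59  0.84 -0.29] clr 15.2
(-20, 0, 38, 0.38, -0.25) [499.  34.  38.] err 0.0 0.0 dq 0.3 [ 0.57  0.96 -1.15  2.46  1.88  1.   -0.53] clr 8.7
(-2, 0, 30, 0.52, -0.25) [517.  36.  30.] err 0.0 0.0 dq 1.29 [-0.3   0.72  0.14  2.48  3.01  0.56 -1.78] clr 3.7
(-9, -35, 30, 0.52, -0.25) [514.   0.  30.] err 0.0 0.0 dq 0.51 [-0.48  0.8   0.53  2.48  3.52  0.63 -2.26] clr 10.7
(-2, -70, 30, 0.52, -0.25) [526. -33.  30.] err 0.0 0.0 dq 0.09 [-0.39  0.8   0.53  2.45  3.6   0.63 -2.25] clr 3.7
== -0.25 0.58
(-10, 0, 130, 0.5, -0.25) [509.  35. 130.] err 0.0 0.0 dq 0.21 [ 0.63  0.75 -1.24  2.47  1.8   0.93 -0.5 ] clr -42.7
(-35, 0, 130, 0.25, -0.25) [484
[... 3754 characters left out ...]
 0.47] clr -6.4
(-38, 0, 80, 0.2, 0.25) [481.  31.  80.] err 0.0 0.0 dq 0.12 [ 0.68  0.8  -1.16  2.39  1.45  0.69  0.37] clr 8.3
(-38, 0, 45, 0.2, 0.25) [481.  31.  45.] err 0.0 0.0 dq 0.14 [ 0.65  0.88 -1.12  2.41  1.59  0.73  0.26] clr 15.2
(-20, 0, 38, 0.38, 0.25) [499.  34.  38.] err 0.0 0.0 dq 0.34 [ 0.72  1.   -1.2   2.46  1.93  0.83  0.04] clr 8.7
(-2, 0, 30, 0.58, 0.25) [517.  36.  30.] err 0.1 0.0 dq 2.12 [-0.46  0.87  0.63  2.48  3.91  0.92 -2.08] clr 8.3
(-9, -35, 30, 0.58, 0.25) [514.   0.  30.] err 0.0 0.0 dq 0.08 [-0.38  0.88  0.65  2.48  3.97  0.96 -2.05] clr 15.3
(-2, -70, 30, 0.58, 0.25) [526. -33.  30.] err 0.0 0.0 dq 0.08 [-0.3   0.88  0.66  2.44  4.05  0.96 -2.05] clr 8.3
```

Add to h.py:
```python
K=np.array([518.9,36.2]); ex=np.array([np.cos(PSI),np.sin(PSI)]); ey=np.array([-ex[1],ex[0]])
def w(*W): d(*[(*(K+k*ex+l*ey).round(1),z,t) for k,l,z,t in W])
```

Run:
```python
from h import *
w((-20,0,150,.4),(-38,0,135,.2),(-38,0,80,.2))
```

```text
t 11.6 p [509.15  29.45 117.9 ] F [-1.34  8.21  1.26] gap 34.103589940178516 q [ 0.72  0.85 -1.27  2.5   2.01  0.89 -0.35]
[np.float64(499.1), np.float64(33.7), 150, 0.4] -> [ -8.7   5.8 -32.2] [ 0.01  0.15 -0.01]
[np.float64(481.2), np.float64(31.4), 135, 0.2] -> [ 14.5   5.5 -28.9] [ 0.01  0.35 -0.01]
[np.float64(481.2), np.float64(31.4), 80, 0.2] -> [43.3  4.8 18. ] [ 0.01  0.35 -0.01]
```

The manual's scale: shifts go in shares of 0.5 m and turns go in shares of pi/2 rad. Converting my numbers, -32 mm is -0.064, -31 mm is -0.062, 0.35 rad is 0.2228.

Emit:
jog_arm([
  [[-0.006, 0.004, -0.024, 0, 0.0318, 0], [-0.012, 0.008, -0.044, 0, 0.0637, 0], [-0.016, 0.012, -0.064, 0.0064, 0.0955, -0.0064], [-0.006, 0.012, -0.064, 0.0064, 0.1337, -0.0064], [0.008, 0.012, -0.062, 0.0064, 0.1719, -0.0064], [0.02, 0.012, -0.06, 0.0064, 0.2037, -0.0064], [0.029, 0.012, -0.058, 0.0064, 0.2228, -0.0064], [0.029, 0.012, -0.058, 0.0064, 0.2228, -0.0064]],
], jaw=30)

```text
time_s: 12.4
ee_pos: [481.9, 32.0, 140.6]
ee_rot: [-3.127, 0.207, -3.007]
contact_force: [-0.4, 0.1, 0.3]
finger_gap: 29.9
gripper_force: 0.0
```

Run:
```python
from h import *
w((-38,0,135,.2),(-38,0,80,.2),(-38,0,45,.2))
```

```text
t 12.4 p [481.94  32.05 140.61] F [-0.39  0.13  0.34] gap 29.943582599774107 q [ 0.69  0.68 -1.21  2.32  1.24  0.74  0.3 ]
[np.float64(481.2), np.float64(31.4), 135, 0.2] -> [ 1.9 -0.5  5.3] [-0.01  0.01  0.01]
[np.float64(481.2), np.float64(31.4), 80, 0.2] -> [13.2  0.3 59.2] [-0.01  0.01  0.01]
[np.float64(481.2), np.float64(31.4), 45, 0.2] -> [20.4  0.8 93.4] [-0.01  0.01  0.01]
```

In the tool's units: 93 mm is 0.186, 85 mm is 0.17.

Emit:
jog_arm([
  [[0.01, 0, 0.03, 0, 0, 0], [0.018, 0, 0.064, 0, 0, 0], [0.024, 0, 0.096, 0, 0, 0], [0.028, 0, 0.124, 0, 0, 0], [0.034, 0.001, 0.15, 0, 0, 0], [0.038, 0.0016, 0.17, 0, 0, 0], [0.041, 0.002, 0.186, 0, 0, 0], [0.041, 0.002, 0.186, 0, 0, 0]],
])

```text
time_s: 13.2
ee_pos: [479.0, 31.9, 44.1]
ee_rot: [-3.128, 0.204, -3.005]
contact_force: [-0.2, -1.0, 0.0]
finger_gap: 30.1
gripper_force: 0.0
```

Run:
```python
from h import *
w((-30,0,42,.3),(-20,0,38,.38),(-12,0,33,.44),(-4,0,30,.49))
f=cam("wrist");cv2.imwrite("pics/w2.png",f["img"][:,:,::-1]);print(proj(f,(*K,49)),proj(f,(*(K+7.5*ey),37)))
```

```text
t 13.2 p [479.04  31.87  44.07] F [-0.16 -0.98  0.04] gap 30.069783316047758 q [ 0.57  0.86 -1.05  2.38  1.6   0.75 -0.01]
[np.float64(489.1), np.float64(32.4), 42, 0.3] -> [-9.4 -0.8  4.1] [-0.01 -0.1   0.01]
[np.float64(499.1), np.float64(33.7), 38, 0.38] -> [-18.5  -0.8  10. ] [-0.01 -0.18  0.01]
[np.float64(507.0), np.float64(34.7), 33, 0.44] -> [-25.3  -0.8  16.5] [-0.01 -0.24  0.01]
[np.float64(514.9), np.float64(35.7), 30, 0.49] -> [-32.5  -0.8  21.1] [-0.01 -0.29  0.01]
[247.5  311.78] [260.2 295.9]
```

View pics/w2.png

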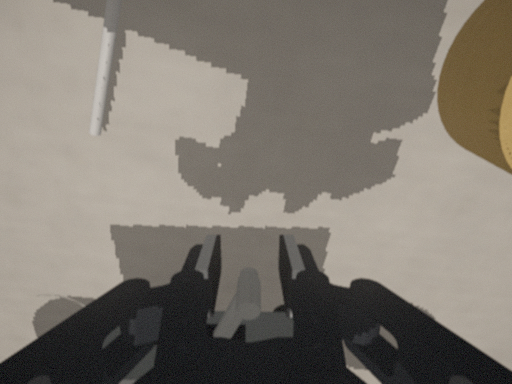

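The wrist view shows the grey knob at about (247,295), centred between the finger tips (218 and 280) and matching the prediction. I'll enter with increasing tilt.

In the tool's units: -32.5 mm is -0.065, -29 mm is -0.058, -0.29 rad is -0.1846.

Emit:
jog_arm([
  [[-0.01, -0.0016, 0.004, 0, -0.0318, 0], [-0.019, -0.0016, 0.008, 0, -0.0637, 0], [-0.028, -0.0016, 0.014, 0, -0.0891, 0], [-0.037, -0.0016, 0.02, 0, -0.1146, 0], [-0.044, -0.0016, 0.026, 0, -0.1337, 0], [-0.051, -0.0016, 0.033, 0, -0.1528, 0], [-0.058, -0.0016, 0.038, 0, -0.1719, 0], [-0.065, -0.0016, 0.042, 0, -0.1846, 0]],
])

```text
time_s: 14.05
ee_pos: [515.3, 35.9, 31.2]
ee_rot: [-3.127, 0.496, -3.001]
contact_force: [-0.1, -0.4, 0.1]
finger_gap: 30.0
gripper_force: 0.0
```

Run:
```python
from h import *
w((-4,0,30,.49),(-10,-20,30,.49),(-11,-35,30,.49))
```

```text
t 14.05 p [515.3   35.91  31.16] F [-0.15 -0.45  0.11] gap 30.035652309264812 q [ 0.58  1.01 -1.1   2.49  2.16  0.99 -0.42]
[np.float64(514.9), np.float64(35.7), 30, 0.49] -> [ 0.9 -0.1  0.8] [-0.01  0.01  0.01]
[np.float64(511.5), np.float64(15.1), 30, 0.49] -> [  6.4 -20.1  -1.9] [-0.01  0.01  0.01]
[np.float64(512.4), np.float64(0.1), 30, 0.49] -> [  7.5 -35.1  -2.2] [-0.01  0.01  0.01]
```

In the tool's units: -17 mm is -0.034, 1.5 mm is 0.003.

Emit:
jog_arm([
  [[0, 0, 0, 0, 0, 0], [0, 0, 0, 0, 0, 0], [0, -0.004, 0, 0, 0, 0], [0.001, -0.01, 0, 0, 0, 0], [0.002, -0.016, -0.0006, 0, 0, 0], [0.003, -0.022, -0.0012, 0, 0, 0], [0.004, -0.028, -0.0018, 0, 0, 0], [0.005, -0.034, -0.0024, 0, 0, 0]],
], jaw=18, grip_n=20)

```text
time_s: 14.85
ee_pos: [513.8, 18.6, 30.5]
ee_rot: [-3.128, 0.494, -3.001]
contact_force: [-2.2, 2.5, 0.7]
finger_gap: 17.8
gripper_force: 1.4
```

Emit:
jog_arm([
  [[0.0006, -0.006, 0, 0, 0, 0], [0.001, -0.012, -0.0004, 0, 0, 0], [0.001, -0.018, -0.0006, 0, 0, 0], [0.001, -0.024, -0.0008, 0, 0, 0], [0.001, -0.03, -0.0008, 0, 0, 0], [0.001, -0.036, -0.0008, 0, 0, 0], [0.0006, -0.042, -0.0006, 0, 0, 0], [0, -0.048, -0.0004, 0, 0, 0]],
])

```text
time_s: 15.65
ee_pos: [517.6, -5.2, 31.2]
ee_rot: [-3.127, 0.495, -3.001]
contact_force: [-2.4, 2.4, -0.4]
finger_gap: 17.9
gripper_force: 1.2
```

Run:
```python
from h import *
w((-4,-70,30,.49))
```

```text
t 15.65 p [517.55  -5.23  31.17] F [-2.45  2.4  -0.39] gap 17.94165098552987 q [ 0.68  0.99 -1.07  2.48  2.19  0.91 -0.35]
[np.float64(523.8), np.float64(-33.7), 30, 0.49] -> [ -1.4 -29.    2.5] [-0.01  0.01  0.01]
```

In the tool's units: -24 mm is -0.048, -21 mm is -0.042.

Emit:
jog_arm([
  [[0, -0.006, 0.0004, 0, 0, 0], [-0.0004, -0.012, 0.001, 0, 0, 0], [-0.0006, -0.018, 0.0014, 0, 0, 0], [-0.001, -0.024, 0.002, 0, 0, 0], [-0.0014, -0.03, 0.0026, 0, 0, 0], [-0.0018, -0.036, 0.0032, 0, 0, 0], [-0.0022, -0.042, 0.004, 0, 0, 0], [-0.0026, -0.048, 0.0044, 0, 0, 0]],
])

```text
time_s: 16.45
ee_pos: [523.8, -28.3, 30.5]
ee_rot: [-3.127, 0.496, -3.0]
contact_force: [0.4, 3.2, 1.5]
finger_gap: 17.8
gripper_force: 1.4
```

Emit:
jog_arm([
  [[0, -0.003, 0.0004, 0, 0, 0], [0, -0.006, 0.0006, 0, 0, 0], [0, -0.009, 0.0006, 0, 0, 0], [0, -0.012, 0.0006, 0, 0, 0], [0, -0.014, 0.0006, 0, 0, 0], [0, -0.015, 0.0006, 0, 0, 0], [0, -0.015, 0.0006, 0, 0, 0]],
])

```text
time_s: 17.15
ee_pos: [524.1, -35.6, 30.0]
ee_rot: [-3.128, 0.495, -3.001]
contact_force: [2.3, 4.7, -0.9]
finger_gap: 18.0
gripper_force: 1.9
```

Run:
```python
from h import *
w((-4,-70,30,.49))
```

```text
t 17.15 p [524.12 -35.63  29.95] F [ 2.32  4.68 -0.92] gap 18.007144637183607 q [ 0.75  0.98 -1.05  2.46  2.21  0.85 -0.29]
[np.float64(523.8), np.float64(-33.7), 30, 0.49] -> [ 0.   2.  -0.1] [-0.01  0.01  0.01]
```

In the tool's units: -2 mm is -0.004, -1 mm is -0.002.

Emit:
jog_arm([
  [[0, -0.002, 0, 0, 0, 0], [0, -0.004, 0, 0, 0, 0], [0, -0.004, 0, 0, 0, 0], [0, -0.004, 0, 0, 0, 0], [0, -0.004, 0, 0, 0, 0], [0, -0.004, 0, 0, 0, 0], [0, -0.004, 0, 0, 0, 0], [0, -0.004, 0, 0, 0, 0]],
])

```text
time_s: 17.95
ee_pos: [524.3, -36.2, 30.0]
ee_rot: [-3.131, 0.495, -3.0]
contact_force: [3.1, 5.6, -2.8]
finger_gap: 17.6
gripper_force: 3.1
```

Run:
```python
from h import *
f=cam("scene"); crop(f,210,110,100,75,"c5.png",8)
```

```text
(no output)
```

View pics/c5.png

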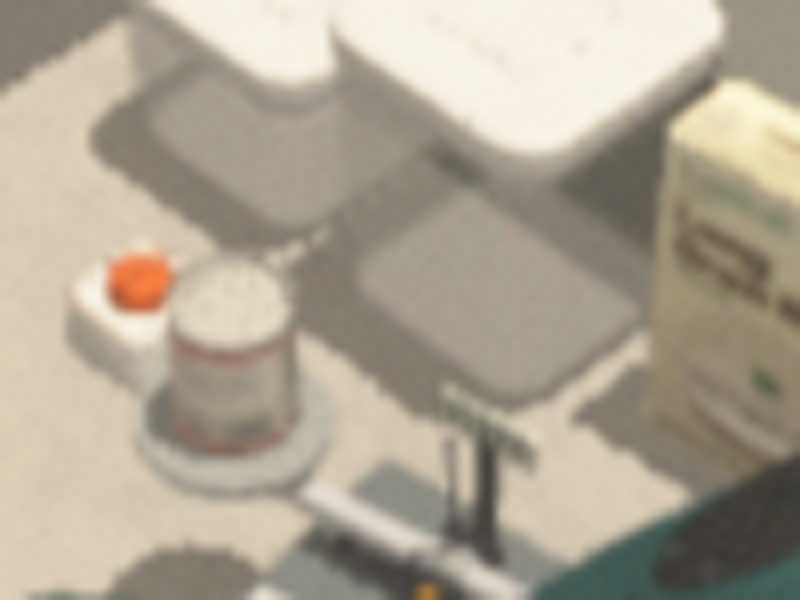

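The tin is upright on its pan. The pan rim's bottom is now at native row about 171.9, against 169.6 when level, so the pan looks sunk. I'll save a reference frame to compare after re-arresting and check the projection numbers.

Run:
```python
from h import *
f=cam("scene");g=cam("top");np.savez("free.npz",s=f["img"],t=g["img"])
for z in(144,155,166): print(z,proj(f,(609.5,138,z)),proj(g,(609.5,138,z)))
w((-4,-60,30,.49),(-4,0,30,.49))
```

```text
144 [238.54 161.44] [209.46 178.47]
155 [238.43 159.34] [208.98 177.82]
166 [238.33 157.22] [208.49 177.16]
t 18.1 p [524.3  -36.18  30.05] F [ 1.97  7.16 -2.07] gap 17.994299539453564 q [ 0.76  0.98 -1.05  2.46  2.21  0.84 -0.28]
[np.float64(522.5), np.float64(-23.8), 30, 0.49] -> [ 0.  12.5 -0.1] [-0.    0.01  0.01]
[np.float64(514.9), np.float64(35.7), 30, 0.49] -> [-0.7 72.5 -0.3] [-0.    0.01  0.01]
```

Emit:
jog_arm([
  [[0, 0.004, 0, 0, 0, 0], [0, 0.01, -0.0004, 0, 0, 0], [0.0006, 0.016, -0.0008, 0, 0, 0], [0.001, 0.022, -0.0012, 0, 0, 0], [0.0014, 0.028, -0.0016, 0, 0, 0], [0.002, 0.034, -0.0022, 0, 0, 0], [0.0024, 0.04, -0.0028, 0, 0, 0], [0.0026, 0.046, -0.0032, 0, 0, 0]],
])

```text
time_s: 18.9
ee_pos: [519.2, -15.2, 30.5]
ee_rot: [-3.127, 0.494, -3.001]
contact_force: [-1.2, -1.8, -0.3]
finger_gap: 18.1
gripper_force: 0.6
```

Emit:
jog_arm([
  [[0, 0.006, -0.0002, 0, 0, 0], [0, 0.012, -0.0004, 0, 0, 0], [0, 0.018, -0.0004, 0, 0, 0], [0, 0.024, -0.0004, 0, 0, 0], [0, 0.03, -0.0004, 0, 0, 0], [-0.0004, 0.036, 0, 0, 0, 0], [-0.0008, 0.042, 0.0004, 0, 0, 0], [-0.0012, 0.048, 0.0008, 0, 0, 0]],
])

```text
time_s: 19.7
ee_pos: [516.9, 8.9, 30.2]
ee_rot: [-3.127, 0.495, -3.001]
contact_force: [-1.0, -0.9, -0.3]
finger_gap: 18.0
gripper_force: 0.6
```

Run:
```python
from h import *
w((-4,0,30,.49))
```

```text
t 19.7 p [516.86   8.89  30.15] F [-1.01 -0.91 -0.29] gap 18.001823563615527 q [ 0.65  1.   -1.08  2.48  2.18  0.94 -0.37]
[np.float64(514.9), np.float64(35.7), 30, 0.49] -> [-1.5 26.8  0.6] [-0.01  0.01  0.01]
```

In the tool's units: 27 mm is 0.054, 24 mm is 0.048.

Emit:
jog_arm([
  [[0, 0.006, 0, 0, 0, 0], [-0.0006, 0.013, 0.0002, 0, 0, 0], [-0.001, 0.02, 0.0004, 0, 0, 0], [-0.0014, 0.027, 0.0006, 0, 0, 0], [-0.0018, 0.034, 0.0008, 0, 0, 0], [-0.0022, 0.041, 0.001, 0, 0, 0], [-0.0026, 0.048, 0.0012, 0, 0, 0], [-0.003, 0.054, 0.0012, 0, 0, 0]],
])

```text
time_s: 20.5
ee_pos: [515.0, 35.8, 30.0]
ee_rot: [-3.127, 0.495, -3.001]
contact_force: [1.0, -1.6, -0.2]
finger_gap: 18.3
gripper_force: 0.8
```

Emit:
jog_arm([
  [[0, 0.002, 0, 0, 0, 0], [0, 0.004, 0, 0, 0, 0], [0, 0.006, 0, 0, 0, 0], [0, 0.007, 0, 0, 0, 0], [0, 0.007, 0, 0, 0, 0], [0, 0.007, 0, 0, 0, 0]],
])

```text
time_s: 21.1
ee_pos: [514.9, 37.9, 30.0]
ee_rot: [-3.125, 0.495, -3.002]
contact_force: [2.6, -4.8, 0.3]
finger_gap: 18.1
gripper_force: 2.3
```

In the tool's units: 1.5 mm is 0.003, 1 mm is 0.002.

Emit:
jog_arm([
  [[0, 0.002, 0, 0, 0, 0], [0, 0.003, 0, 0, 0, 0], [0, 0.003, 0, 0, 0, 0], [0, 0.003, 0, 0, 0, 0]],
])

```text
time_s: 21.5
ee_pos: [515.0, 38.3, 29.9]
ee_rot: [-3.123, 0.496, -3.003]
contact_force: [2.6, -7.0, 2.5]
finger_gap: 17.8
gripper_force: 3.2
```

Emit:
jog_arm([
  [[0, -0.002, 0, 0, 0, 0], [0, -0.005, 0, 0, 0, 0], [0, -0.007, 0, 0, 0, 0], [0, -0.007, 0, 0, 0, 0]],
], jaw=30)

```text
time_s: 21.9
ee_pos: [514.1, 37.6, 29.9]
ee_rot: [-3.129, 0.494, -3.0]
contact_force: [0.4, -0.5, -0.1]
finger_gap: 29.7
gripper_force: 0.0
```

Run:
```python
from h import *
f=cam("scene");g=cam("top");n=np.load("free.npz")
G=lambda im:cv2.cvtColor(im,cv2.COLOR_RGB2GRAY).astype(np.float32)
for a,b,(u,v,wd,h) in((n["s"],f["img"],(225,138,26,36)),(n["t"],g["img"],(192,160,36,36))):
    A,B=[G(i)[v:v+h,u:u+wd] for i in(a,b)]
    print("shift free->arrested",cv2.phaseCorrelate(A,B,cv2.createHanningWindow((wd,h),cv2.CV_32F)))
w((-4,0,30,.49),(-20,0,38,.38),(-38,0,45,.2),(-38,0,135,.1))
```

```text
shift free->arrested ((0.4098314763307265, -1.8455333685985913), 0.9507744518327125)
shift free->arrested ((-0.24419469307625263, -0.43541434518781585), 1.0189458426134086)
t 22.0 p [514.33  37.47  29.94] F [ 0.27 -1.    0.49] gap 29.682610006221147 q [ 0.58  1.02 -1.1   2.49  2.15  0.99 -0.42]
[np.float64(514.9), np.float64(35.7), 30, 0.49] -> [-0.3 -1.8  0.1] [-0.01  0.    0.01]
[np.float64(499.1), np.float64(33.7), 38, 0.38] -> [  9.9  -1.8 -14.5] [-0.01  0.11  0.01]
[np.float64(481.2), np.float64(31.4), 45, 0.2] -> [ 22.5  -1.7 -29.2] [-0.01  0.29  0.01]
[np.float64(481.2), np.float64(31.4), 135, 0.1] -> [ -20.2   -2.8 -108.4] [-0.01  0.39  0.01]
```

On arresting, the pan moved up 1.85 px (about 10 mm), so it had sunk and the tin goes on the board. I'll withdraw along the entry path.

In the tool's units: -29 mm is -0.058, -24 mm is -0.048, 0.29 rad is 0.1846.

Emit:
jog_arm([
  [[0.006, 0, -0.008, 0, 0.0191, 0], [0.012, -0.001, -0.018, 0, 0.0446, 0], [0.02, -0.002, -0.029, 0, 0.07, 0], [0.028, -0.002, -0.038, 0, 0.1082, 0], [0.036, -0.002, -0.048, 0, 0.1464, 0], [0.044, -0.002, -0.058, 0, 0.1846, 0], [0.044, -0.002, -0.058, 0, 0.1846, 0]],
])

```text
time_s: 22.7
ee_pos: [483.8, 32.4, 46.2]
ee_rot: [-3.128, 0.208, -3.006]
contact_force: [0.0, -0.4, 0.5]
finger_gap: 29.8
gripper_force: 0.0
```

Emit:
jog_arm([
  [[-0.004, 0, -0.03, 0, 0, 0], [-0.012, 0, -0.07, 0, 0, 0], [-0.024, 0, -0.12, 0, 0.0191, 0], [-0.032, 0, -0.17, 0, 0.0382, 0], [-0.044, 0, -0.23, 0, 0.0637, 0], [-0.056, 0, -0.29, 0, 0.0955, 0], [-0.068, 0, -0.36, 0, 0.1273, 0], [-0.08, 0, -0.42, 0, 0.1273, 0]],
])

```text
time_s: 23.5
ee_pos: [478.8, 33.9, 259.8]
ee_rot: [-3.129, 0.005, -3.008]
contact_force: [0.6, -0.3, -0.4]
finger_gap: 29.8
gripper_force: 0.0
```

Run:
```python
from h import *
d((480,60,280),(560,120,290),(610,138.5,290),(610,138.5,186))
```

```text
t 23.5 p [478.78  33.92 259.81] F [ 0.63 -0.27 -0.44] gap 29.757119637174775 q [ 0.75  0.49 -1.23  2.09  0.59  0.97  0.9 ]
[480, 60, 280] -> [ -4.8  25.4 -20.5] [-0.01  0.01  0.01]
[560, 120, 290] -> [-92.1  74.1 -30.7] [-0.01  0.01  0.01]
[610, 138.5, 290] -> [-144.1   85.8  -30.6] [-0.01  0.01  0.01]
[610, 138.5, 186] -> [-143.6   87.1   73.4] [-0.01  0.01  0.01]
```

In the tool's units: -144 mm is -0.288, -120 mm is -0.24, -0.01 rad is -0.0064.

Emit:
jog_arm([
  [[-0.01, 0.02, -0.03, -0.0064, 0.0064, 0.0064], [-0.04, 0.05, -0.062, -0.0064, 0.0064, 0.0064], [-0.09, 0.08, -0.062, -0.0064, 0.0064, 0.0064], [-0.14, 0.11, -0.062, -0.0064, 0.0064, 0.0064], [-0.19, 0.14, -0.062, -0.0064, 0.0064, 0.0064], [-0.24, 0.16, -0.062, -0.0064, 0.0064, 0.0064], [-0.288, 0.172, -0.062, -0.0064, 0.0064, 0.0064], [-0.288, 0.172, -0.062, -0.0064, 0.0064, 0.0064]],
], jaw=85)

```text
time_s: 24.3
ee_pos: [611.0, 139.5, 288.0]
ee_rot: [-3.139, -0.005, -3.018]
contact_force: [0.2, 0.2, 0.1]
finger_gap: 84.8
gripper_force: 0.0
```

Run:
```python
from h import *
d((610,138.5,290),(610,138.5,186))
```

```text
t 24.3 p [611.02 139.55 288.02] F [0.22 0.18 0.14] gap 84.84984980917213 q [ 0.42  0.63 -1.11  1.75  0.62  1.16  0.82]
[610, 138.5, 290] -> [ 1.2 -0.9 -2. ] [-0.   -0.01 -0.  ]
[610, 138.5, 186] -> [  0.7  -0.7 102. ] [-0.   -0.01 -0.  ]
```

In the tool's units: 100 mm is 0.2, 96 mm is 0.192.

Emit:
jog_arm([
  [[0, 0, 0.024, 0, 0, 0], [0.001, -0.001, 0.056, 0, 0, 0], [0.0014, -0.0014, 0.088, 0, 0, 0], [0.0014, -0.0014, 0.12, 0, 0, 0], [0.0014, -0.0014, 0.15, 0, 0, 0], [0.0014, -0.0014, 0.174, 0, 0, 0], [0.0014, -0.0014, 0.192, 0, 0, 0], [0.0014, -0.0014, 0.2, 0, 0, 0]],
])

```text
time_s: 25.1
ee_pos: [607.7, 137.6, 188.2]
ee_rot: [-3.139, -0.006, -3.018]
contact_force: [-0.1, 0.4, 0.2]
finger_gap: 84.8
gripper_force: 0.0
```

Emit:
jog_arm([
  [[0, 0, 0, 0, 0, 0], [0, 0, 0, 0, 0, 0], [0, 0, 0, 0, 0, 0], [0, 0, 0, 0, 0, 0], [0, 0, 0, 0, 0, 0], [0, 0, 0, 0, 0, 0], [0, 0, 0, 0, 0, 0]],
], jaw=45, grip_n=40)

```text
time_s: 25.8
ee_pos: [608.4, 138.3, 189.8]
ee_rot: [-3.14, -0.004, -3.017]
contact_force: [0.6, 1.0, 1.8]
finger_gap: 56.8
gripper_force: 45.2
```

Emit:
jog_arm([
  [[0, 0, -0.008, 0, 0, 0], [0, 0, -0.024, 0, 0, 0], [0, 0, -0.05, 0, 0, 0], [0, 0, -0.08, 0, 0, 0], [0, 0, -0.11, 0, 0, 0], [0, 0, -0.13, 0, 0, 0], [0, 0, -0.14, 0, 0, 0]],
])

```text
time_s: 26.5
ee_pos: [608.9, 138.5, 261.3]
ee_rot: [-3.139, -0.003, -3.018]
contact_force: [-0.6, -0.3, -1.4]
finger_gap: 56.4
gripper_force: 45.2
```

Run:
```python
from h import *
d((506,353,258),(506,353,52))
```

```text
t 26.5 p [608.89 138.45 261.31] F [-0.62 -0.28 -1.42] gap 56.44465514873003 q [ 0.41  0.65 -1.09  1.78  0.64  1.11  0.79]
[506, 353, 258] -> [ 75.6 225.6   3. ] [-0. -0. -0.]
[506, 353, 52] -> [ 75.  226.1 209. ] [-0. -0. -0.]
```

In the tool's units: 226 mm is 0.452, 216 mm is 0.432.

Emit:
jog_arm([
  [[0.016, 0.048, 0, 0, 0, 0], [0.038, 0.112, 0, 0, 0, 0], [0.062, 0.184, 0, 0, 0, 0], [0.086, 0.256, 0, 0, 0, 0], [0.11, 0.328, 0.01, 0, 0, 0], [0.13, 0.392, 0.04, 0, 0, 0], [0.144, 0.432, 0.08, 0, 0, 0], [0.15, 0.452, 0.12, 0, 0, 0]],
])

```text
time_s: 27.3
ee_pos: [503.7, 355.8, 199.3]
ee_rot: [-3.141, -0.005, -3.013]
contact_force: [-0.1, -0.2, -2.0]
finger_gap: 56.2
gripper_force: 45.2
```

Emit:
jog_arm([
  [[0, 0, 0.05, 0, 0, 0], [0, 0, 0.1, 0, 0, 0], [0, 0, 0.15, 0, 0, 0], [0, 0, 0.196, 0, 0, 0], [0, 0, 0.23, 0, 0, 0], [0, 0, 0.256, 0, 0, 0], [0, 0, 0.272, 0, 0, 0], [0, 0, 0.272, 0, 0, 0]],
])

```text
time_s: 28.1
ee_pos: [504.8, 352.0, 62.4]
ee_rot: [-3.138, -0.006, -3.018]
contact_force: [-0.2, -0.5, -1.6]
finger_gap: 56.4
gripper_force: 45.2
```

Run:
```python
from h import *
d((506,353,48),)
```

```text
t 28.1 p [504.8  352.02  62.43] F [-0.18 -0.45 -1.55] gap 56.4480692901302 q [-0.12  0.85 -0.86  1.93  0.9   0.81  0.21]
[506, 353, 48] -> [-1.4  0.9 14.4] [-0.   -0.01 -0.  ]
```

In the tool's units: 14.5 mm is 0.029, 13.5 mm is 0.027.

Emit:
jog_arm([
  [[0, 0, 0.006, 0, 0, 0], [-0.002, 0.001, 0.012, 0, 0, 0], [-0.002, 0.002, 0.018, 0, 0, 0], [-0.002, 0.002, 0.022, 0, 0, 0], [-0.002, 0.002, 0.025, 0, 0, 0], [-0.002, 0.002, 0.027, 0, 0, 0], [-0.002, 0.002, 0.029, 0, 0, 0]],
])

```text
time_s: 28.8
ee_pos: [505.8, 353.4, 48.7]
ee_rot: [-3.139, -0.005, -3.018]
contact_force: [0.5, -0.3, -1.7]
finger_gap: 56.4
gripper_force: 45.2
```

Emit:
jog_arm([
  [[0, 0, 0.001, 0, 0, 0], [0, 0, 0.002, 0, 0, 0], [0, 0, 0.003, 0, 0, 0], [0, 0, 0.004, 0, 0, 0], [0, 0, 0.004, 0, 0, 0]],
])

```text
time_s: 29.3
ee_pos: [505.8, 353.5, 47.8]
ee_rot: [-3.138, -0.005, -3.018]
contact_force: [-1.4, -2.4, 6.3]
finger_gap: 56.9
gripper_force: 46.0
```

Contact (about 8 N). I'll release, back off and check.

Emit:
jog_arm([
  [[0, 0, 0, 0, 0, 0], [0, 0, 0, 0, 0, 0], [0, 0, 0, 0, 0, 0], [0, 0, 0, 0, 0, 0], [0, 0, 0, 0, 0, 0], [0, 0, 0, 0, 0, 0]],
], jaw=85)

```text
time_s: 29.9
ee_pos: [505.7, 353.4, 46.6]
ee_rot: [-3.139, -0.005, -3.018]
contact_force: [0.2, 0.2, 0.6]
finger_gap: 85.0
gripper_force: 0.0
```

Emit:
jog_arm([
  [[0, 0, -0.01, 0, 0, 0], [0, 0, -0.03, 0, 0, 0], [0, 0, -0.07, 0, 0, 0], [0, 0, -0.12, 0, 0, 0], [0, 0, -0.18, 0, 0, 0], [0, 0, -0.24, 0, 0, 0], [0, 0, -0.28, 0, 0, 0], [0, 0, -0.28, 0, 0, 0]],
])

```text
time_s: 30.7
ee_pos: [507.5, 355.8, 190.4]
ee_rot: [3.141, -0.0, -3.018]
contact_force: [0.4, -0.7, -0.3]
finger_gap: 85.2
gripper_force: 0.0
```

Emit:
jog_arm([
  [[0, 0, 0, 0, 0, 0], [0, 0.06, 0, 0, 0, 0], [0, 0.14, 0, 0, 0, 0], [0, 0.22, 0, 0, 0, 0], [0, 0.3, 0, 0, 0, 0], [0, 0.36, 0, 0, 0, 0], [0, 0.38, 0, 0, 0, 0], [0, 0.38, 0, 0, 0, 0]],
])

```text
time_s: 31.5
ee_pos: [481.4, 543.1, 184.5]
ee_rot: [-3.138, -0.008, -3.015]
contact_force: [0.2, -0.2, 0.8]
finger_gap: 84.9
gripper_force: 0.0
```

Run:
```python
from h import *
f=cam("scene");g=cam("top")
k=lambda f,u,v,w,h:cv2.resize(f["img"][v:v+h,u:u+w,::-1],(400,300),interpolation=cv2.INTER_CUBIC)
cv2.imwrite("pics/end.png",np.hstack([k(f,140,120,180,135),k(g,115,150,180,135)]))
d()
```

```text
t 31.6 p [483.49 540.24 184.71] F [-0.32 -0.03 -0.62] gap 85.32650583115701 q [-0.35  0.82 -0.94  1.61  0.72  1.1   0.2 ]
```

View pics/end.png

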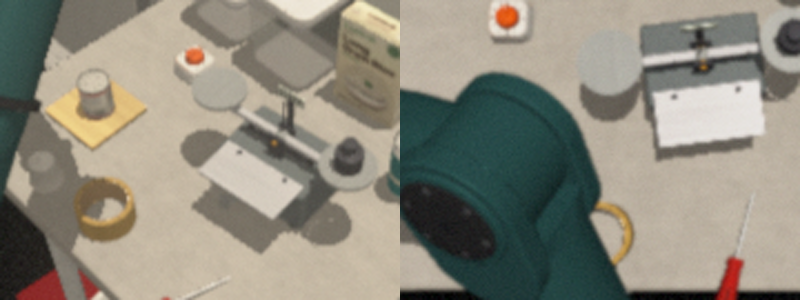

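The tin stands upright mid-board (left half, (97,100)), the beam is level and the pan is empty. Handing in.

```bash
python3 -c "
from bench import env, imaging
print(env.sign_off())"
```

```text
the job is handed in; nothing more can be done
None
```

The tin's side sank on the balance, so I stood it upright in the middle of the board with the empty balance arrested, and handed the job in at about 32 s; the hand-in gave no verdict.

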